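# Latch the hasp over the loaded die-box cradle

### The arm

A 6-joint arm with a two-finger parallel gripper is mounted at the origin on a cart in front of the work surface, level with it; the furniture and walls round the work are solid. World frame = base frame: x ahead of the robot, y to its left, z up, the work surface at z = 0. Lengths are in m, angles in rad, forces in N, time in s.
With the tool pointing down it reaches from about 0.35 to 0.925 m from the base axis. Payload 6.4 kg.
Tool frame: the origin (TCP) lies at the very end of the fingers, on their centre line; the grasp point (between the pads) lies 19 mm behind it; z points along the fingers, y is the direction in which the jaws open and shut (so a half turn about z gives the same grasp; the last joint's range is limited). The gripper opens to 85 mm and grips with 20 to 120 N. Pads are 22 mm wide; open, the fingers measure 114 mm over their backs; the gripper's body (76 mm by 85 mm) begins 54 mm behind the grasp point. The pads swing forward as they close: fully open they stand 13 mm farther back than shut.
Start: joints at [-1.397, 0.245, 1.558, -0, 1.339, -0.174], TCP at [0.222, -0.611, 0.231] pointing down, gripper open.
Joint ranges: [-3.13, 3.13], [-1.02, 2.26], [0.13, 2.54], [-0.95, 4.09], [0.21, 2.88], [-2.74, 2.74]. Speed limits (rad/s): [2.57, 2.57, 3.14, 3.14, 3.14, 3.14].

### API

Orientations are given as a rotation vector (axis times angle).
In Python, from rig import env gives the robot as it stands.
- The arm moves only by the shell command python3 -m pendant 'ROWS' [OPENING]. ROWS is a JSON object of lists of equal length, an entry for each row: "dp": the shift along the world's x, y, z in m, a list of three; "turn": the turn about the world's z in rad. In form: {"dp": [[tx, ty, tz], ...], "turn": [turn, ...]}. A call has 1 to 12 rows; each row is the pose to reach, as a shift and turn from the pose commanded when the call began; what a row does not reach only later rows make up. A row lasts 1/12 s, in which the tool goes at most 41.7 mm and 7.16 degrees, less where a joint would pass 70% of its speed; a pose out of reach is approached as far as the arm can. A call with a gripper value outside its range is refused whole. OPENING is the opening, from 0 (shut) to 1 (fully open), set as the call begins (- or left out, the last holds). The fingers move at their own pace and stop on an object; the grip force is fixed at half the most. Time passes only in rows, so rows that repeat a pose let the fingers close. It gives the time, the measured TCP pose, the force and the opening at its end, in the units of the state.
- env.state(): the state, without advancing time (a new reading comes with each control period).
- env.camera(name): name is "side" or "top"; returns a dict with "image" (384x512x3 uint8, blue, green, red), "mtx" (3x3 intrinsics, pixels), "R" (3x3) and "t" (3): a world point X has camera coordinates R X + t. Camera axes: x right, y down, z forward; pixel columns grow to the right and rows downward; lengths in m; the calibration is good to about 2 mm. A picture is of the moment at which its call begins. There is no depth.
- env.finish_job(): hands the job in, once; it reports no verdict.
The state is a dict: "clock": time; "qpos": joint angles; "qvel": joint speeds; "effort": joint torques, N m; "tcp_pos": TCP position; "tcp_rot": TCP orientation; "contact_force": force on the tool from outside, world axes, zero at the start; "wrist_torque": the same for the moment, N m; "opening": finger opening in m.
Only numpy, scipy, OpenCV 4.12 (cv2) and the standard library are available. Lean on these libraries where they do the work, as an engineer would, in place of code of your own. Each camera call takes 0.05 s, during which the arm holds its last target.

### The job

Two small aluminium cradles stand on the bench with their hinged steel hasps open. Swing the hasp of the cradle that holds the dark die box down over the box, until it lies flat with its slot fully over the staple, and let go. Leave the box in its nest and the empty cradle's hasp standing open.

Things in the scene. Friction and masses are not known exactly. Their poses are not given: they have to be found in the camera images.
- loaded_cradle: Fixed aluminium cradle holding the dark box; base 118 x 70 x 6 mm, square nest with a rim to z = 14 mm. Origin: on the bench under the nest's centre; z up, x from staple end to hinge end. Hinge axis parallel to y at x = +42, z = 24 mm. Staple at x = -50 mm: upright steel wire loop in the x-z plane, 16 mm long, 4 mm thick, top at z = 42 mm, on a block 21 mm high.
- loaded_hasp (a joint): Hasp angle, rad: 0 = shut, level along the cradle's -x, upper face at z = 25.5 mm (end stop); 1.57 = upright; most 1.9. Rubbing hinge (0.06 N m): it stays where it is left, so push it all the way. Steel strap 24 x 3 mm, reaching 127 mm from the hinge axis: plain strip from 10 to 80 mm, then a slot 12 mm wide to 106 mm for the staple. Shut, it clears the box by 2.5 mm.
- die_box: Closed dark die box 54 x 53 x 14 mm lying loose in the nest of the loaded cradle, on its floor 6 mm above the bench. Origin: centre of its underside.
- empty_cradle: A second cradle of exactly the same make and frame, with an empty nest; not to be used.
- empty_hasp (a joint): Hinge angle of the empty cradle's hasp, rad, as for loaded_hasp. It stands open and must stay open.

How it is judged:
At the end, for the whole second after the job is handed in: The loaded cradle's hasp is shut over its staple (hinge within 0.12 rad of fully down), the die box lies still in its nest (within 10 mm of the nest's centre, not lifted more than 6 mm), and the empty cradle's hasp still stands open (more than 0.9 rad) (value of joint loaded_hasp below 0.12 rad and value of joint empty_hasp above 0.9 rad and horizontal distance between die_box and loaded_cradle below 0.01 m and z of die_box in the frame of loaded_cradle below 0.012 m and linear speed of die_box below 0.02 m/s); the robot touches nothing.
It also fails if it takes over 27 s, if anything falls off the work surface, if the arm or the gripper's body presses on something with over 40 N, if the wrist force passes 120 N, or if a joint passes its speed limit or range.

## Working session

There is one attempt and no reset: what is moved stays moved. The work goes in short steps, Python scripts to look and compute and a shell command to move; the robot and the scene stay as the last step left them, time stands still between calls to the robot, and variables do not carry over. Pictures are saved under pics/ and viewed, and the job is handed in when it is done.

```bash
ls; mkdir -p pics
python3 - <<'E'
from rig import env
import cv2
print(env.state())
for n in("top","side"):
    c=env.camera(n); cv2.imwrite(f"pics/{n}0.png",c["image"]); print(n,c["mtx"].tolist(),c["R"].tolist(),c["t"].tolist())
    import numpy as np; np.savez(f"cam_{n}.npz",**c)
E
```

```text
pics
{'clock': 0.0, 'qpos': array([-1.39706609e+00,  2.45862993e-01,  1.55904989e+00, -1.97552154e-06,
        1.33868724e+00, -1.74110839e-01]), 'qvel': array([-0.00111579, -0.00055483,  0.00065666,  0.00122381,  0.00056235,
       -0.0004852 ]), 'effort': array([ 3.89507477e-04, -4.29512143e+01, -3.26127613e+01, -8.54305563e-05,
        5.39770248e-03, -9.65280805e-06]), 'tcp_pos': array([ 0.22146287, -0.61050032,  0.23012975]), 'tcp_rot': array([-3.09222099e+00, -5.43290423e-01,  2.41758838e-06]), 'contact_force': array([ 0.23889491,  0.65826203, -0.34225932]), 'wrist_torque': array([ 0.03816632,  0.03233397, -0.00772574]), 'opening': 0.08543871421248558}
top [[369.07533533317275, 0.0, 248.2023155404636], [0.0, 369.07533533317275, 186.77221640299206], [0.0, 0.0, 1.0]] [[-0.019951636767555094, -0.998950765181699, -0.04122257795423896], [-0.9826593883863353, 0.027195024467448085, -0.1834147133149586], [0.18434331722763667, 0.03684832950233518, -0.9821709331915692]] [0.3802701460410722, 0.5141328868965841, 0.7919972835200988]
side [[351.34343833369746, 0.0, 256.6160951421985], [0.0, 351.34343833369746, 188.26855411939945], [0.0, 0.0, 1.0]] [[-0.8359432237982047, -0.5485380404265096, 0.01746266849338314], [-0.3826285552564105, 0.5597050121858388, -0.7350684920716177], [0.3934390871383482, -0.621157240591378, -0.6777679301742212]] [0.620437282199466, 0.03405832508068268, 0.8993546116477127]
```

View pics/top0.png

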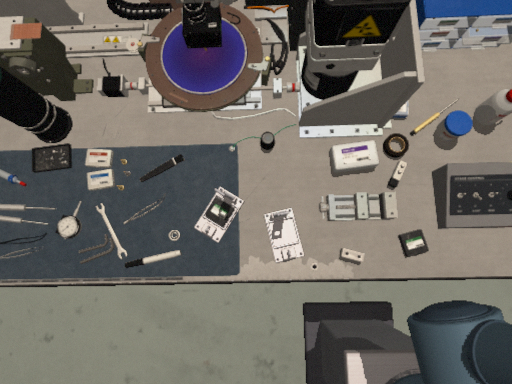

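View pics/side0.png

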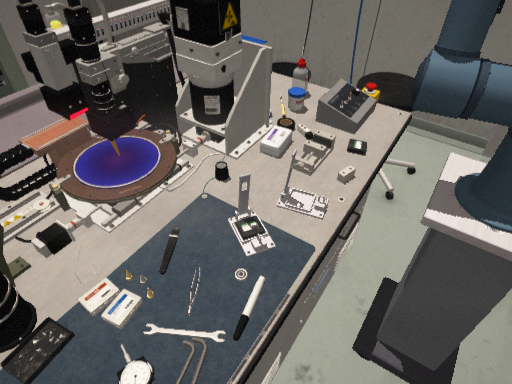

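Run:
```python
import cv2
a=cv2.imread("pics/top0.png")[175:275,180:315]; cv2.imwrite("pics/topz.png",cv2.resize(a,None,fx=5.9,fy=5.9,interpolation=cv2.INTER_CUBIC))
a=cv2.imread("pics/side0.png")[140:265,215:345]; cv2.imwrite("pics/sidez.png",cv2.resize(a,None,fx=4.8,fy=4.8,interpolation=cv2.INTER_CUBIC))
```

```text
(no output)
```

View pics/topz.png

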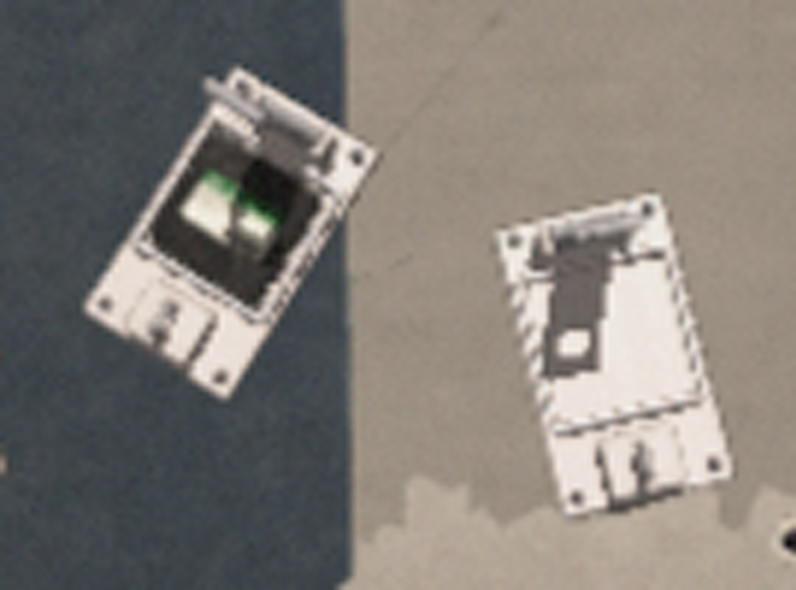

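View pics/sidez.png

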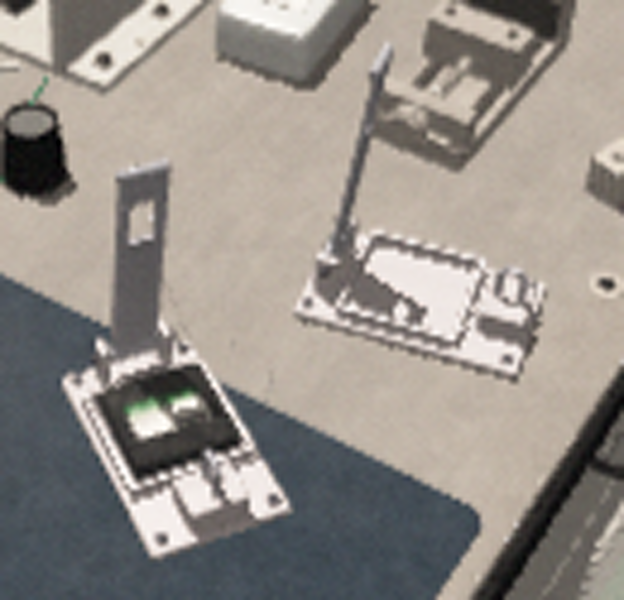

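```bash
cat > h.py <<'E'
import numpy as np,cv2
def ray(n,p,z):
    c=np.load(f"cam_{n}.npz"); R=c["R"];o=-R.T@c["t"]
    d=R.T@np.linalg.inv(c["mtx"])@np.array([p[0],p[1],1.]); return o+d*(z-o[2])/d[2]
def tri(pt,ps):
    A=[];b=[]
    for n,p in(("top",pt),("side",ps)):
        c=np.load(f"cam_{n}.npz");R=c["R"];o=-R.T@c["t"]
        d=R.T@np.linalg.inv(c["mtx"])@np.array([p[0],p[1],1.]);d/=np.linalg.norm(d)
        M=np.eye(3)-np.outer(d,d);A.append(M);b.append(M@o)
    return np.linalg.solve(sum(A),sum(b)), 
def proj(n,X):
    c=np.load(f"cam_{n}.npz");q=c["mtx"]@(c["R"]@np.asarray(X)+c["t"]);return q[:2]/q[2]
E
python3 - <<'E'
from h import *
T=lambda x,y:(180+(x+.5)/5.9-.5,175+(y+.5)/5.9-.5)
S=lambda x,y:(215+(x+.5)/4.8-.5,140+(y+.5)/4.8-.5)
for nm,L in(("L",[(238,68),(378,150),(228,400),(85,305)]),("E",[(497,232),(660,195),(732,475),(570,518)])):
    P=np.array([ray("top",T(*p),.006) for p in L])[:,:2]
    print(nm,P.round(4).tolist(),[round(np.linalg.norm(P[i]-P[(i+1)%4]),4) for i in range(4)])
    c=P.mean(0);ax=(P[0]+P[1]-P[2]-P[3]);print(c,np.arctan2(ax[1],ax[0]))
P=np.array([ray("side",S(*p),.006) for p in [(65,380),(187,335),(292,510),(155,557)]])[:,:2];print(P.round(4).tolist(),P.mean(0))
# box top corners z=.020
img=cv2.imread("pics/top0.png");
m=(img.max(2)<75).astype(np.uint8)
B=np.array([ray("top",T(*p),.020) for p in [(215,115),(330,190),(262,318),(145,240)]])[:,:2];print("box",B.round(4).tolist(),B.mean(0))
# hasp tip in side
for p in [(118,178),(168,165)]:print("tip side px",S(*p))
print("tip top",[T(*p) for p in [(207,85),(262,115)]])
print(ray("top",T(165,315),.042),ray("side",S(212,462),.042))
E
```

```text
L [[0.5359, 0.4388], [0.5001, 0.3814], [0.4, 0.4437], [0.4395, 0.5019]] [np.float64(0.0676), np.float64(0.1178), np.float64(0.0703), np.float64(0.1152)]
[0.46886719 0.44145111] -0.567629204831477
E [[0.4652, 0.3337], [0.4786, 0.2671], [0.3663, 0.2434], [0.3509, 0.308]] [np.float64(0.0679), np.float64(0.1148), np.float64(0.0664), np.float64(0.1172)]
[0.4152458  0.28803779] 0.21505827983146886
[[0.5337, 0.4408], [0.5009, 0.3814], [0.3994, 0.447], [0.4366, 0.5039]] [0.46765816 0.44326483]
box [[0.514, 0.4467], [0.4822, 0.4004], [0.4315, 0.4282], [0.4639, 0.4751]] [0.47290864 0.43759862]
tip side px (239.1875, 176.6875)
tip side px (249.60416666666669, 173.97916666666669)
tip top [(214.66949152542372, 188.9915254237288), (223.9915254237288, 194.0762711864407)]
[0.43192369 0.46375015 0.042     ] [0.42970618 0.46919308 0.042     ]
```

Run:
```python
from h import *
print("tip",tri((219.3,191.5),(244.4,175.3)))
o=np.array([.4725,.4385]);a=np.array([.843,-.537]);h=o+.042*a;print("hinge",h)
for th in (1.4,1.57,1.7,1.8,1.9):
    X=[*(h-a*.127*np.cos(th)),.024+.127*np.sin(th)];print(th,proj("top",X),proj("side",X))
for d in(.035,.045,.06):print(d,h+d*a)
# empty
o=np.array([.419,.289]);b=np.array([np.cos(.215),np.sin(.215)]);h=o+.042*b
for th in (1.4,1.57,1.7,1.8,1.9):
    X=[*(h-b*.127*np.cos(th)),.024+.127*np.sin(th)];print("E",th,proj("top",X),proj("side",X))
```

```text
tip (array([0.49764977, 0.42385184, 0.14681485]),)
hinge [0.507906 0.415946]
1.4 [217.39200022 195.2121034 ] [246.51811722 176.80821325]
1.57 [222.87413485 186.15217493] [242.51910829 169.99436354]
1.7 [227.18221457 179.4730224 ] [239.56678072 165.83761425]
1.8 [230.48869009 174.59735809] [237.40069313 163.29847936]
1.9 [233.73572611 170.02443587] [235.35196265 161.34347329]
0.035 [0.537411 0.397151]
0.045 [0.545841 0.391781]
0.06 [0.558486 0.383726]
E 1.4 [284.40571898 218.52249376] [299.01957584 152.92724694]
E 1.57 [281.76440762 208.02522867] [289.92229404 150.08874619]
E 1.7 [279.69852687 200.20544135] [282.94056156 148.8194875 ]
E 1.8 [278.1187222  194.44798097] [277.66295288 148.38638855]
E 1.9 [276.5722596  189.00302388] [272.53924181 148.42341686]
```

```bash
python3 -m pendant '{"dp": [[0.016,0.038,0.001],[0.032,0.076,0.002],[0.048,0.114,0.003],[0.064,0.152,0.004],[0.080,0.190,0.005],[0.096,0.228,0.006],[0.112,0.266,0.007],[0.128,0.304,0.008],[0.144,0.342,0.009],[0.160,0.380,0.010],[0.176,0.418,0.010],[0.192,0.456,0.010]], "turn": [0.055,0.11,0.165,0.22,0.275,0.33,0.385,0.44,0.495,0.55,0.605,0.655]}' 0
```

```text
clock: 1.1
tcp_pos: [0.4137, -0.153, 0.2412]
tcp_rot: [2.753, 1.513, 0.0]
contact_force: [0.9, 0.1, 1.2]
opening: -0.0002
```

```bash
python3 -m pendant '{"dp": [[0.003,0.04,0],[0.006,0.08,0],[0.01,0.12,0],[0.014,0.16,0],[0.018,0.20,0],[0.022,0.24,0],[0.026,0.28,0],[0.03,0.32,0],[0.04,0.36,0],[0.055,0.395,0],[0.075,0.43,0],[0.095,0.465,0]], "turn": [0,0,0,0,0,0,0,0,0,0,0,0]}'
python3 -m pendant '{"dp": [[0.015,0.025,0],[0.03,0.055,0],[0.037,0.08,0],[0.037,0.08,-0.03],[0.037,0.08,-0.06],[0.037,0.08,-0.06],[0.037,0.08,-0.06]], "turn": [0,0,0,0,0,0,0]}'
python3 - <<'E'
from rig import env
import cv2
for n in("top","side"):
    cv2.imwrite(f"pics/{n}1.png",cv2.resize(env.camera(n)["image"][90:282,130:386],None,fx=3,fy=3,interpolation=cv2.INTER_CUBIC))
E
```

```text
clock: 2.1
tcp_pos: [0.5084, 0.3121, 0.2407]
tcp_rot: [2.754, 1.512, -0.001]
contact_force: [0.4, -1.0, 0.8]
opening: 0.0002
clock: 2.68
tcp_pos: [0.544, 0.3892, 0.1787]
tcp_rot: [-2.755, -1.51, 0.009]
contact_force: [0.8, 1.0, 1.3]
opening: 0.0003
```

View pics/top1.png

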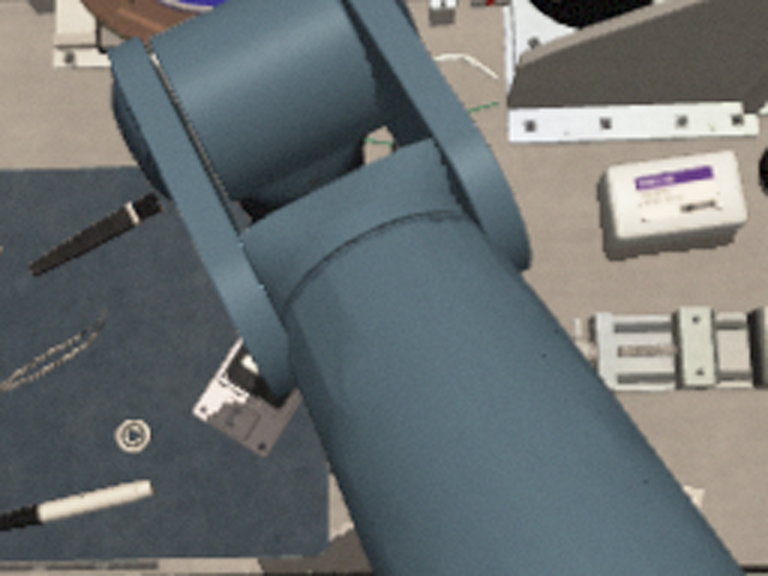

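View pics/side1.png

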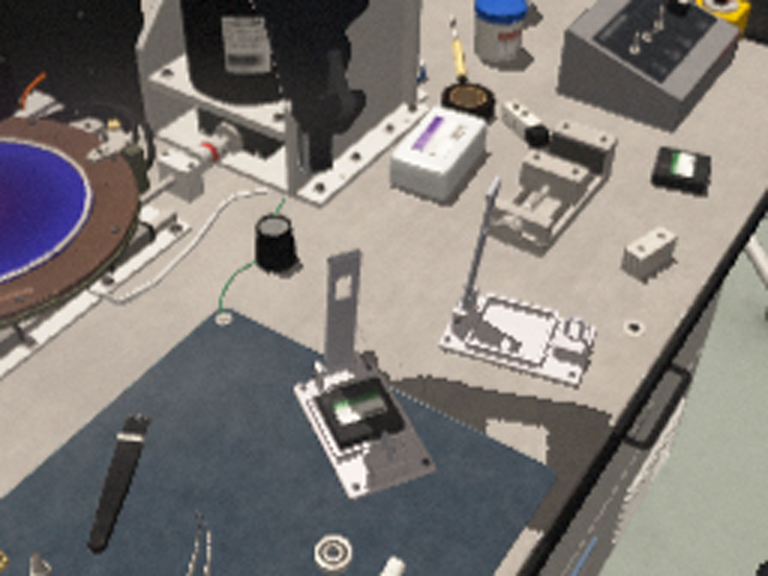

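```bash
python3 -m pendant '{"dp": [[0,0,-0.03],[0,0,-0.06],[0,0,-0.086],[0,0,-0.086],[-0.01,0.006,-0.087],[-0.02,0.013,-0.088],[-0.03,0.019,-0.089],[-0.035,0.022,-0.09],[-0.04,0.026,-0.091]], "turn": [0,0,0,0,0,0,0,0,0]}'
python3 - <<'E'
from rig import env
import cv2
cv2.imwrite("pics/side2.png",cv2.resize(env.camera("side")["image"][90:282,130:386],None,fx=3,fy=3,interpolation=cv2.INTER_CUBIC))
E
```

```text
clock: 3.53
tcp_pos: [0.5052, 0.4172, 0.0922]
tcp_rot: [2.754, 1.512, 0.004]
contact_force: [-0.1, 0.1, 0.5]
opening: 0.0002
```

View pics/side2.png

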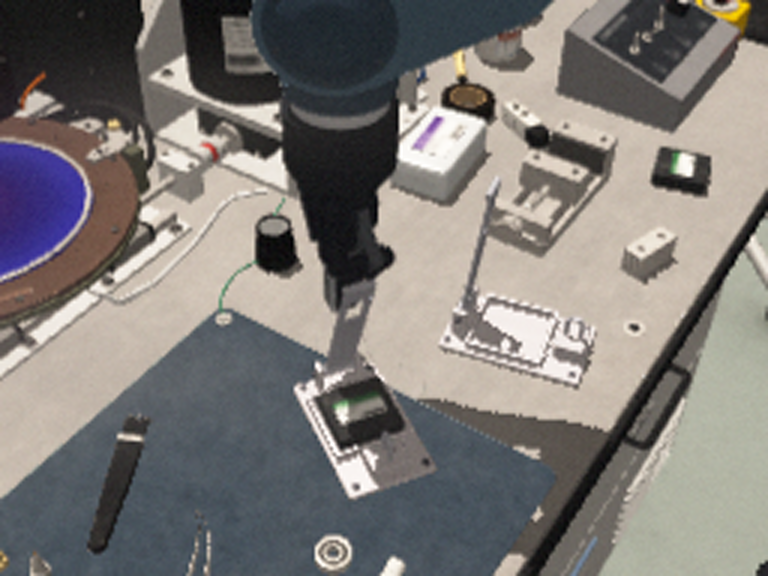

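```bash
python3 -m pendant '{"dp": [[-0.007,0.004,-0.003],[-0.013,0.009,-0.006],[-0.021,0.013,-0.013],[-0.026,0.017,-0.018],[-0.030,0.019,-0.023],[-0.035,0.022,-0.029],[-0.038,0.024,-0.036],[-0.040,0.026,-0.045],[-0.042,0.027,-0.053],[-0.043,0.027,-0.058],[-0.043,0.027,-0.058]], "turn": [0,0,0,0,0,0,0,0,0,0,0]}'
python3 - <<'E'
from rig import env
import cv2
cv2.imwrite("pics/side3.png",cv2.resize(env.camera("side")["image"][140:268,190:360],None,fx=4.5,fy=4.5,interpolation=cv2.INTER_CUBIC))
E
```

```text
clock: 4.5
tcp_pos: [0.4614, 0.4422, 0.0302]
tcp_rot: [2.755, 1.51, -0.005]
contact_force: [0.5, 0.5, -0.4]
opening: 0.0002
```

View pics/side3.png

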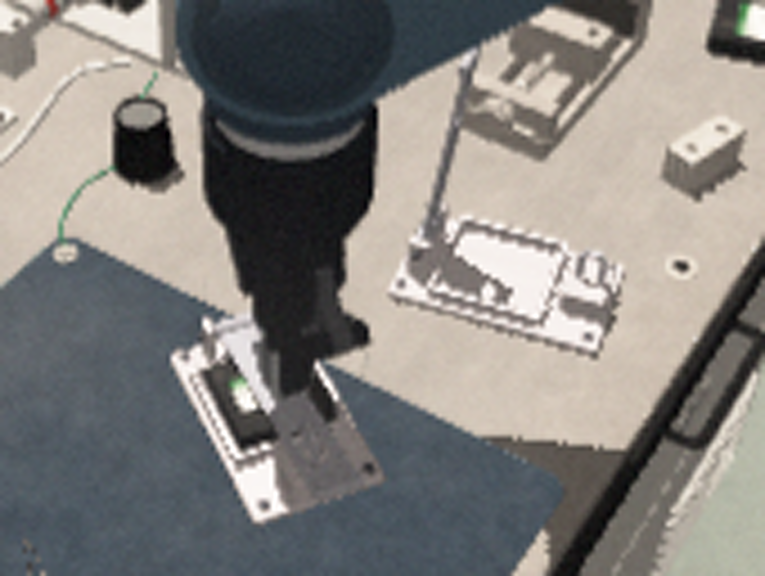

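```bash
python3 -m pendant '{"dp": [[0,0,-0.003],[0,0,-0.005],[0,0,-0.007],[0,0,-0.008]], "turn": [0,0,0,0]}'
```

```text
clock: 4.88
tcp_pos: [0.463, 0.4431, 0.0254]
tcp_rot: [-2.755, -1.51, -0.0]
contact_force: [-4.1, -2.9, 11.0]
opening: 0.0001
```

```bash
python3 -m pendant '{"dp": [[0,0,-0.001],[0,0,0.01],[0,0,0.04],[0,0,0.08],[0,0,0.12],[0,0,0.16],[0.0,-0.035,0.18],[0,-0.075,0.19],[0,-0.115,0.2],[0,-0.155,0.2],[0,-0.195,0.2],[0,-0.235,0.2]], "turn": [0,0,0,0,0,0,0,0,0,0,0,0]}'
python3 -m pendant '{"dp": [[-0.03,-0.03,0],[-0.05,-0.06,0],[-0.05,-0.06,0],[-0.05,-0.06,0]], "turn": [0,0,0,0]}'
python3 - <<'E'
from rig import env
import cv2
cv2.imwrite("pics/side4.png",cv2.resize(env.camera("side")["image"][140:268,190:360],None,fx=4.5,fy=4.5,interpolation=cv2.INTER_CUBIC))
cv2.imwrite("pics/top4.png",cv2.resize(env.camera("top")["image"][175:275,180:315],None,fx=5.9,fy=5.9,interpolation=cv2.INTER_CUBIC))
E
```

```text
clock: 5.88
tcp_pos: [0.4623, 0.2062, 0.225]
tcp_rot: [2.754, 1.51, 0.002]
contact_force: [-0.3, 0.0, 0.0]
opening: -0.0003
clock: 6.22
tcp_pos: [0.4121, 0.1469, 0.2246]
tcp_rot: [2.756, 1.506, 0.002]
contact_force: [0.1, 0.2, -0.1]
opening: 0.0001
```

View pics/side4.png

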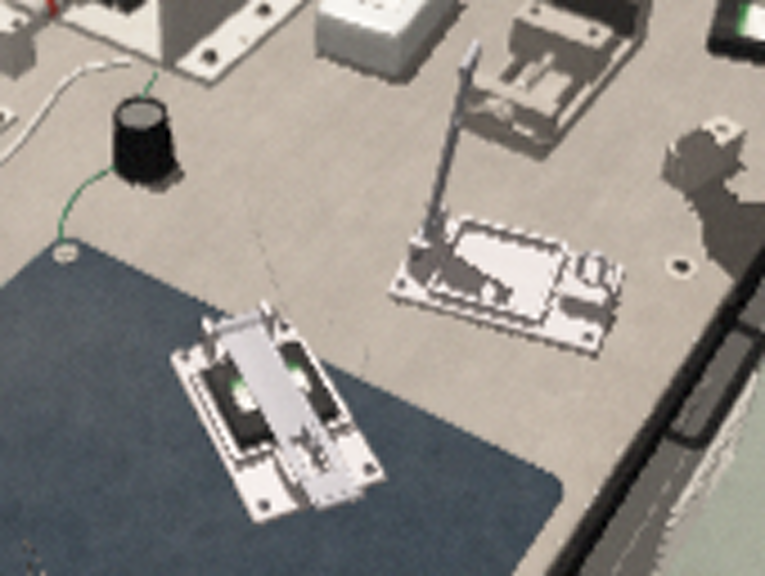

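View pics/top4.png

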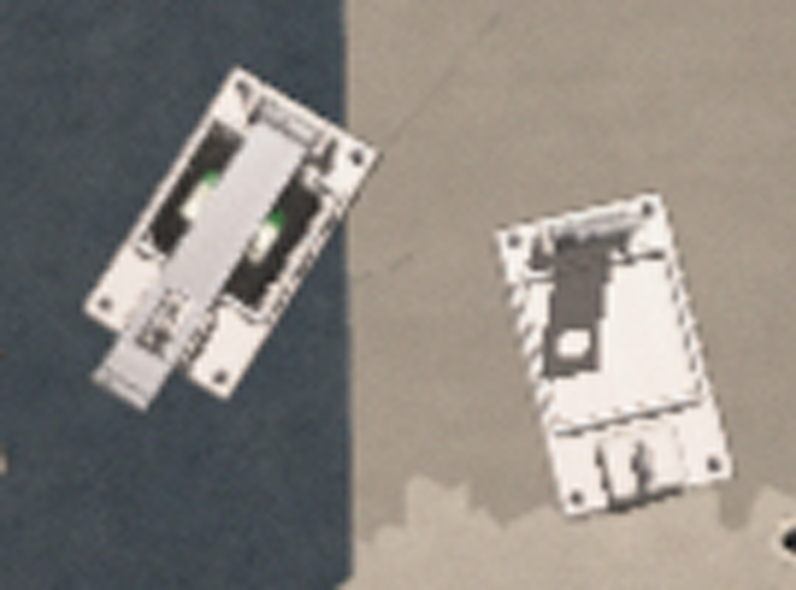

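The hasp is down. In the zooms its slot is over the staple, at (315,450) in the side view and (160,325) in the top view. The box is still in the nest and the empty hasp is upright. I'll check the tip height before handing in.

Run:
```python
from h import *
T=lambda x,y:(180+(x+.5)/5.9-.5,175+(y+.5)/5.9-.5)
S=lambda x,y:(190+(x+.5)/4.5-.5,140+(y+.5)/4.5-.5)
t=tri(T(121,393),S(338,498))[0];print(t,np.linalg.norm(t[:2]-[.508,.416]))
z=t[2]-.024;print("angle",z/.127)
from rig import env
print(env.state()["clock"],env.state()["contact_force"]); print(env.finish_job())
```

```text
[0.40375225 0.48383178 0.02670203] 0.12437340459019051
angle 0.02127579825687883
6.3167 [0.06365923 0.65262735 0.39317524]
the job is handed in; nothing more can be done
None
```

I shut the hasp of the cradle holding the dark die box, let go, backed the arm away and handed the job in at about 6.3 s. I pushed it over from behind with the closed fingers. I then pressed it onto its stop; the tool read 25.4 mm high with 11 N of upward force, against 25.5 mm expected for the shut hasp.

**Last checks:**
- **Hasp:** its tip measured 26.7 mm high from the two views, a hinge angle of about 0.02 rad (limit 0.12). Both views show the slot over the staple.
- **Die box:** it looks unmoved in its nest in the pictures; I did not measure it again after the push.
- **Empty cradle:** its hasp looks unchanged and upright in both views.
- **Robot:** it was clear of everything, with contact force near zero.

No check failed. The small disagreement was in position: the two views differed by up to about 6 mm on the staple. The shut tip measured 124 mm from the hinge, where 127 mm was expected.

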